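# Bolt the parts chest shut

### The job

Lock the blue parts chest on the market stall: slide its barrel bolt across to the stop by the red knob, without forcing it, then turn the handle fully down into the brass keeper's notch and let go. Leave the other things on the lid where they are.

Things in the scene. Friction and masses are not known exactly. Their poses are not given: they have to be found in the camera images.
- chest: Fixed blue chest with two brown wooden lid leaves, 290 x 460 x 100 mm high. Origin: centre of its underside; z up, x away from the robot at yaw 0, +y is the way the bolt slides to lock. The bolt lies on the lid, a steel rod along y, its axis at x = -60 mm, 24 mm above the lid. Loose things on the lid stand beyond x = 35 mm, at most 52 mm tall.
- strips (a point): Point on the rod's axis where the handle stands when drawn back (chest frame -60, -115, 124 mm). Two upright steel strips run along the rod from here, 12 mm either side of its axis, 4 mm thick, tops 14 mm above the axis; the one on the chest's -x side keeps the handle from turning down while it slides.
- keeper_mid (a point): Point on the rod's axis at the middle of where the brass keeper may sit. On the -x side it has a plate up to 16 mm above the axis, a notch 13 mm wide, then the stop: a bridge over the rod up to 18 mm above the axis. It was set by hand, so the notch lies up to 20 mm either way along y from here: feel for it. With the 10 mm wide stalk against the stop it stands over the notch.
- bolt (a joint): How far the rod has slid, in m along chest +y: 0 drawn back; starts at 0 to 0.012; the stalk meets the stop somewhere between 0.061 and 0.102. Sliding takes 3 to 6 N. Do not force it: over 22 N between the stalk and the strips, keeper or stop bends the bolt. The stop is hard: approach slowly, halt when the push rises a few N.
- handle (a joint): Angle of the handle about the rod, rad: 0 straight up, positive leans to the chest's -x side and down, limit 1.22 (fully down in the notch; knob then 22 mm above the rod axis, 61 mm to its -x side). Starts at -0.15 to 0.2, stays where left; turning takes 2 to 3 N at the knob. Short of the notch it leans to 0.5 or 0.6 only; pressing there loads the strip with 3.5 times the force at the knob.
- knob: Red ball, 20 mm diameter, at the end of the handle's flat steel stalk (10 mm wide along the rod, 8 mm thick), good to pinch from above for sliding. Does not turn freely in a tight pinch: push it over from behind and press it down from above, following its arc. Origin: centre of the ball, 65 mm from the rod axis. Its z points along the stalk away from the rod, its y along the rod.
- lamp: Small brass cycle lamp, round, 54 mm wide, 52 mm tall, loose on the rear of the lid; leave alone. Origin: centre of its underside.
- bell: Domed steel bicycle bell, 52 mm wide, 30 mm tall, loose on the rear of the lid; leave alone. Origin: centre of its underside.
- hub: Aluminium wheel hub standing on end, 50 mm wide, 48 mm tall, loose on the rear of the lid; leave alone. Origin: centre of its underside.

How it is judged:
By the outcome, as a careful person would: the job done as asked, in the order asked, and still so for the second after the job is handed in, with the robot touching nothing.
It also fails if it takes over 67 s, if anything falls off the work surface, if the arm or the gripper's body presses on something with over 40 N, if the wrist force passes 120 N, or if a joint passes its speed limit or range.

### The arm

A 6-joint arm with a two-finger parallel gripper is mounted at the origin on the work surface. World frame = base frame: x ahead of the robot, y to its left, z up, the work surface at z = 0. Lengths are in m, angles in rad, forces in N, time in s.
With the tool pointing down it reaches from about 0.425 to 0.925 m from the base axis. Payload 12.5 kg.
Tool frame: the origin (TCP) lies at the very end of the fingers, on their centre line; the grasp point (between the pads) lies bot.tcp_to_grasp behind it (bot.tcp_to_grasp is the distance from the TCP to the grasp point, in m); z points along the fingers, y is the line along which they close (so a half turn about z gives the same grasp; the last joint's range is limited). The gripper opens to 85 mm and grips with 20 to 120 N. Pads are 22 mm wide; open, the fingers measure 114 mm over their backs; the gripper's body (76 mm by 85 mm) begins 54 mm behind the grasp point. The pads swing forward as they close: fully open they stand 13 mm farther back than shut.
Start: joints at [1.158, 0.491, 1.559, -0, 1.092, -0.106], TCP at [0.189, 0.596, 0.231] pointing down, gripper open.
Joint ranges: [-3.1, 3.1], [-0.84, 2.19], [0.05, 2.79], [-1.13, 4.28], [0.06, 2.93], [-2.69, 2.69]. Speed limits (rad/s): [2.22, 2.22, 2.79, 3.14, 3.14, 3.14].

### API

Orientations are given as a rotation vector (axis times angle).
In Python, from workcell import bot gives the robot as it stands. The module is installed in compiled form; this text tells all that it offers.
- The arm moves only by the tool carry_out, never from a script. Its argument "moves" is a list of rows, each a list of 3 entries, a list of its own where there are three numbers: the shift along the tool's x, y, z in units of 25 mm (1.0 is 25 mm), then the turn, a rotation vector about the tool's x, y, z in degrees, then the finger opening in mm, from 0 to 85.4. In form: [[[dx, dy, dz], [wx, wy, wz], fingers], ...]. A call has 1 to 10 rows; each row shifts and turns the commanded pose from where the row before left it, along the tool's axes as they then stand; what a row does not reach is not made up. A row lasts 1/10 s, in which the tool goes at most 50 mm and 8.59 degrees, less where a joint would pass 70% of its speed; a pose out of reach is approached as far as the arm can. A call is refused whole if a number of a shift passes 1 or a number of a turn 8.59, either way. A call with a gripper value outside its range is refused whole. The fingers move at their own pace and stop on an object; "newtons" is the grip in N (left out, the last holds). Time passes only in rows, so rows that do not move let the fingers close. It gives the time, the measured TCP pose, the force, the opening and the grip force at its end, in the units of the state.
- bot.sense(): the state, without advancing time (a new reading comes with each control period).
- bot.capture(name): name is "side" or "top" or "wrist"; returns (picture, depth): 480x640x3 uint8, blue, green, red; 480x640 float32, m along the optical axis (not along the pixel's ray), 0 where there is no reading.
- bot.camera_model(name): a dict with "fx", "fy", "cx", "cy" (pixels), "k1" (the pictures are not rectified: a ray, as slopes to the right and down, at radius r is drawn at 1 + k1 r^2 times it, then the intrinsics apply), "rvec" (rotation vector, rad) and "tvec" (3), from world to camera coordinates, as OpenCV has them; the wrist camera has in their place "mount" (4x4, takes a point from camera to tool coordinates, whose origin is the TCP and whose axes are the flange's). Camera axes: x right, y down, z forward; pixel columns grow to the right and rows downward; lengths in m; the calibration is good to about 2 mm. A picture is of the moment at which its call begins: read the wrist's pose just before it. camera_model takes no time and is no camera call.
- bot.close_job(): hands the job in; it is judged then, once.
The state is a dict: "time": time; "joint_positions": joint angles; "dq": joint speeds; "joint_torque": joint torques, N m; "ee_pos": TCP position; "orientation": TCP orientation; "ft_force": force on the tool from outside, world axes, zero at the start; "moment": the same for the moment, N m; "grip_width": finger opening in m; "grasp_force": force on a finger pad.
Only numpy, scipy, OpenCV 4.12 (cv2) and the standard library are available. Lean on these libraries where they do the work, as an engineer would, in place of code of your own. Each camera call takes 0.05 s, during which the arm holds its last target. There are 200 camera calls.

## Working session

There is one attempt and no reset: what is moved stays moved. The work goes in short steps, Python scripts to look and compute and a tool call to move; the robot and the scene stay as the last step left them, time stands still between calls to the robot, and variables do not carry over. Pictures are saved under pics/ and viewed, at most 10 in all, crops included, and the job is handed in when it is done.

Besides the shell and the picture viewer there is one more tool, called after "Emit:" in YAML: its name, and indented under it one key for each argument. carry_out: Moves the arm, as the interface text tells. Its arguments: {"type":"object","properties":{"moves":{"type":"array"},"newtons":{"type":"number"}},"required":["moves"]}

```bash
mkdir -p pics
cat > h.py <<'E'
import numpy as np, cv2
from scipy.spatial.transform import Rotation as R
from workcell import bot
def cap(n):
    s=bot.sense(); p,d=bot.capture(n); m=bot.camera_model(n)
    if 'mount' in m:
        T=np.eye(4);T[:3,:3]=R.from_rotvec(s['orientation']).as_matrix();T[:3,3]=s['ee_pos'];T=T@np.array(m['mount'])
    else:
        T=np.eye(4);T[:3,:3]=R.from_rotvec(m['rvec']).as_matrix();T[:3,3]=m['tvec'];T=np.linalg.inv(T)
    return p,d,m,T
def rays(m,uv):
    K=np.array([[m['fx'],0,m['cx']],[0,m['fy'],m['cy']],[0,0,1]])
    q=cv2.undistortPoints(np.float64(uv).reshape(-1,1,2),K,np.array([m['k1'],0,0,0,0.])).reshape(-1,2)
    return np.c_[q,np.ones(len(q))]
def world(m,T,uv,z):  # depth
    return (rays(m,uv)*np.atleast_1d(z)[:,None])@T[:3,:3].T+T[:3,3]
def plane(m,T,uv,h):
    r=rays(m,uv)@T[:3,:3].T; return T[:3,3]+r*((h-T[2,3])/r[:,2:])
E
python3 - <<'E'
from h import *
s=bot.sense(); print(s['ee_pos'],s['orientation'],bot.tcp_to_grasp,s['ft_force'])
a=[]
for n in('top','side'):
    p,d,m,T=cap(n); np.savez(n,p=p,d=d,T=T); a.append(p)
    hsv=cv2.cvtColor(p,cv2.COLOR_BGR2HSV)
    red=(((hsv[...,0]<6)|(hsv[...,0]>174))&(hsv[...,1]>150)&(hsv[...,2]>70)).astype(np.uint8)
    k,l,st,c=cv2.connectedComponentsWithStats(red)
    for i in range(1,k):
        if st[i,4]>15:
            y,x=np.where((l==i)&(d>0)); print(n,st[i],c[i], np.median(world(m,T,np.c_[x,y],d[y,x]),0) if len(x) else 0)
    cv2.imwrite(f'pics/{n}0.png',p); print(m['fx'],T[:3,3])
E
```

```text
[0.18864946 0.59561334 0.23073659] [-4.80067724e-01 -3.10439461e+00  1.68441452e-03] 0.0187 [-0.14914541 -0.58090969 -0.69075826]
top [321 305  15  14 160] [328.14375 311.425  ] [0.53889842 0.02947028 0.19599373]
619.309684758642 [0.54843379 0.01586785 0.99740433]
side [447  75  15   7  58] [455.          77.96551724] [ 0.94835222 -0.747667    0.08855922]
side [471  76   9   8  35] [474.85714286  79.8       ] [ 0.92374485 -0.80351882  0.07648082]
side [501  81  13   9  37] [507.62162162  84.64864865] [ 0.82904452 -0.80895372  0.08884491]
side [526  89  11   5  40] [531.25   90.925] [ 0.77941392 -0.84017578  0.07628972]
side [539  92  14  10  79] [544.11392405  96.18987342] [ 0.72798424 -0.8049477   0.08681967]
side [363 218  16  16 193] [370.60103627 225.70984456] [0.53377306 0.03193918 0.19245877]
554.3506223925489 [0.16787793 0.45108568 0.56293602]
```

View pics/top0.png

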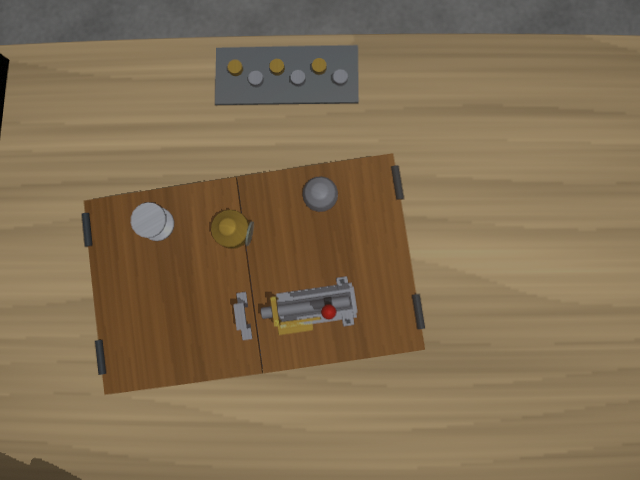

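View pics/side0.png

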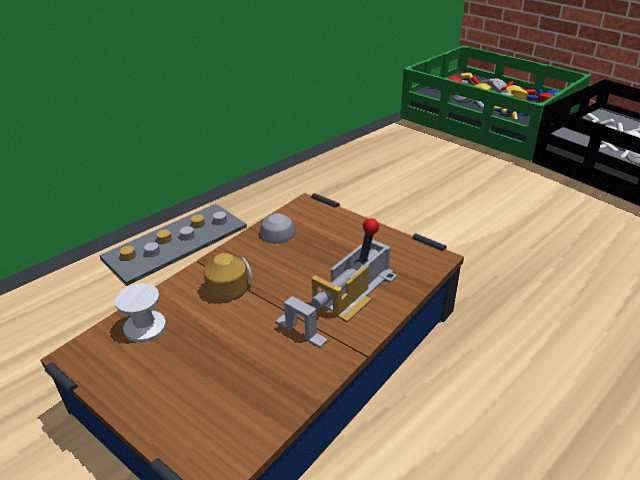

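The top view shows the chest with its lid corners near (85,200), (393,154), (424,350) and (105,393). The red knob is at (328,311), the brass keeper at about (275-312,297-333) and the loose things are at the rear. The side view agrees, with the knob at (371,226). I'll compute the chest frame next.

Run:
```python
from h import *
m=bot.camera_model('top'); z=np.load('top.npz'); T=z['T']; p=z['p']; d=z['d']
c=plane(m,T,[[85,200],[393,154],[424,350],[105,393]],.1); print(c.round(4))
e=[c[0]-c[1],c[3]-c[2]]; f=[c[1]-c[2],c[0]-c[3]]
print([np.degrees(np.arctan2(-v[0],v[1])) for v in e],[np.degrees(np.arctan2(v[1],v[0])) for v in f],[np.linalg.norm(v) for v in e+f])
# lid mask by depth (height 0.09..0.11)
v,u=np.mgrid[:480,:640]; ok=d>0
W=np.full((480,640,3),np.nan); W[ok]=world(m,T,np.c_[u[ok],v[ok]],d[ok])
lid=((W[...,2]>.085)&(W[...,2]<.115)).astype(np.uint8)
cn=max(cv2.findContours(lid,0,1)[0],key=cv2.contourArea)[:,0]
r=cv2.minAreaRect(plane(m,T,cn,.1)[:,:2].astype(np.float32)); print(r)
yaw=np.radians(r[2]); 
hsv=cv2.cvtColor(p,cv2.COLOR_BGR2HSV)
# knob by two rays
mt,ms=m,bot.camera_model('side'); Ts=np.load('side.npz')['T']
a=rays(mt,[[328.1,311.4]])[0]@T[:3,:3].T; b=rays(ms,[[370.6,225.7]])[0]@Ts[:3,:3].T
t=np.linalg.lstsq(np.c_[a,-b],Ts[:3,3]-T[:3,3],rcond=None)[0]
A=T[:3,3]+a*t[0];B=Ts[:3,3]+b*t[1];print('knob',A,B)
for w in (r[2],r[2]-90):
  y=np.radians(w); Rz=R.from_euler('z',y).as_matrix(); o=np.r_[r[0],0]
  print(w,'knob chest',((A+B)/2-o)@Rz,'strips',Rz@[-.06,-.115,.124]+o,'keeper0',)
  yl=((hsv[...,0]>20)&(hsv[...,0]<32)&(hsv[...,1]>160)&(hsv[...,2]>100)&(W[...,2]>.08)).astype(np.uint8)
  k,l,st,cc=cv2.connectedComponentsWithStats(yl)
  for i in range(1,k):
    if st[i,4]>60:
      q=(W[l==i]-o)@Rz; print(st[i],q.min(0).round(3),q.max(0).round(3))
```

```text
[[ 0.7031  0.3968  0.1   ]
 [ 0.7679 -0.066   0.1   ]
 [ 0.4816 -0.106   0.1   ]
 [ 0.4177  0.3569  0.1   ]]
[np.float64(7.968109879696861), np.float64(7.861712711181506)] [np.float64(7.9535758341645435), np.float64(7.960974079822823)] [np.float64(0.46735185139287394), np.float64(0.4673152244301282), np.float64(0.2890608848028293), np.float64(0.28819308278800515)]
((0.5926430821418762, 0.14652973413467407), (0.291037917137146, 0.48183920979499817), 8.191725730895996)
knob [0.53833629 0.02948125 0.1893412 ] [0.53716243 0.02845783 0.18933863]
8.191725730895996 knob chest [-0.07108431 -0.10853912  0.18933991] strips [0.54964116 0.02415394 0.124     ] keeper0
[212 210  36  37 851] [ 0.04  -0.012  0.132] [0.09  0.039 0.156]
[271 300   8  20  76] [-0.071 -0.038  0.138] [-0.045 -0.031  0.146]
-81.808274269104 knob chest [ 0.10853912 -0.07108431  0.18933991] strips [0.47026729 0.18953165 0.124     ] keeper0
[212 210  36  37 851] [-0.039  0.04   0.132] [0.012 0.09  0.156]
[271 300   8  20  76] [ 0.031 -0.071  0.138] [ 0.038 -0.045  0.146]
```

Emit:
carry_out:
  moves:
    - [[0,0,0],[0,0,-8.5],60]
    - [[0,0,0],[0,0,-8.5],60]
    - [[0,0,0],[0,0,-8.5],60]
    - [[-0.43,-0.98,0],[0,0,0],60]
    - [[-0.43,-0.98,0],[0,0,0],60]
    - [[-0.43,-0.98,0],[0,0,0],60]
    - [[-0.43,-0.98,0],[0,0,0],60]
    - [[-0.43,-0.98,0],[0,0,0],60]
    - [[-0.43,-0.98,0],[0,0,0],60]
    - [[-0.43,-0.98,0],[0,0,0],60]

```text
time: 1.1
ee_pos: [0.2873, 0.4353, 0.2311]
orientation: [0.217, -3.134, 0.0]
ft_force: [0.3, 0.3, -0.4]
grip_width: 0.0602
grasp_force: 0.0
```

Emit:
carry_out:
  moves:
    - [[-0.43,-0.98,0],[0,0,0],60]
    - [[-0.43,-0.98,0],[0,0,0],60]
    - [[-0.43,-0.98,0],[0,0,0],60]
    - [[-0.43,-0.98,0],[0,0,0],60]
    - [[-0.43,-0.98,0],[0,0,0],60]
    - [[-0.43,-0.98,0],[0,0,0],60]
    - [[-0.43,-0.98,0],[0,0,0],60]
    - [[-0.43,-0.98,0],[0,0,0],60]
    - [[-0.43,-0.98,0],[0,0,0],60]
    - [[-0.43,-0.98,0],[0,0,0],60]

```text
time: 2.1
ee_pos: [0.4275, 0.2075, 0.2312]
orientation: [0.217, -3.134, 0.0]
ft_force: [1.1, -0.1, -0.4]
grip_width: 0.0599
grasp_force: 0.0
```

Emit:
carry_out:
  moves:
    - [[-0.43,-0.98,0],[0,0,0],60]
    - [[-0.43,-0.98,0],[0,0,0],60]
    - [[-0.43,-0.98,0],[0,0,0],60]
    - [[-0.43,-0.98,0],[0,0,0],60]
    - [[-0.43,-0.98,0],[0,0,0],60]
    - [[-0.43,-0.98,0],[0,0,0],60]
    - [[0,0,0],[0,0,0],60]

```text
time: 2.8
ee_pos: [0.5125, 0.0697, 0.2309]
orientation: [-0.213, 3.134, -0.0]
ft_force: [1.4, 0.0, -0.2]
grip_width: 0.0596
grasp_force: 0.0
```

```bash
cat > st.py <<'E'
from h import *
y=np.radians(7.95); Rz=R.from_euler('z',y).as_matrix(); O=np.array([.5926,.1457,0])
def st():
    s=bot.sense(); M=R.from_rotvec(s['orientation']).as_matrix()
    print('t',round(s['time'],2),'chest mm',((s['ee_pos']-O)@Rz*1000).round(1),'F chest',(np.array(s['ft_force'])@Rz).round(2),'w',s['grip_width'],'g',s['grasp_force'],'toolaxes in chest\n',(Rz.T@M).round(3))
    return s
if __name__=='__main__': st()
E
python3 - <<'E'
from st import *
st(); p,d,m,T=cap('wrist'); cv2.imwrite('pics/w1.png',p)
print('knob was',(np.array([.5378,.029,.189])-O)@Rz)
E
```

```text
t 2.8 chest mm [-89.9 -64.1 230.9] F chest [ 1.41 -0.17 -0.18] w 0.059634348367879945 g 0.0 toolaxes in chest
 [[-1.     0.003  0.   ]
 [ 0.003  1.    -0.   ]
 [-0.    -0.    -1.   ]]
knob was [-0.07041397 -0.10799909  0.189     ]
```

View pics/w1.png

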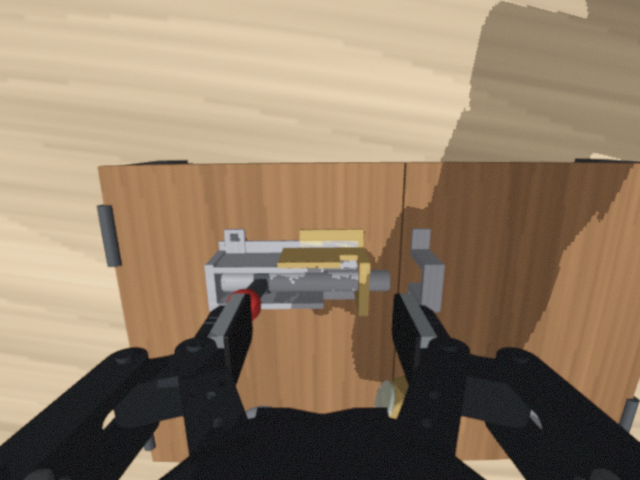

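The wrist view shows the knob at (243,304), just left of the open fingers. The bolt runs horizontally and the keeper bridge is at about column 363. I'll move over the knob and go down.

Emit:
carry_out:
  moves:
    - [[-0.39,-0.88,0],[0,0,0],50]
    - [[-0.39,-0.88,0],[0,0,0],50]
    - [[0,0,0.5],[0,0,0],50]
    - [[0,0,0.5],[0,0,0],50]
    - [[0,0,0.5],[0,0,0],50]
    - [[0,0,0.5],[0,0,0],50]
    - [[0,0,0.5],[0,0,0],50]
    - [[0,0,0],[0,0,0],50]
    - [[0,0,0],[0,0,0],50]

```text
time: 3.75
ee_pos: [0.5366, 0.0311, 0.1686]
orientation: [0.217, -3.134, -0.0]
ft_force: [0.4, 0.2, 0.1]
grip_width: 0.0497
grasp_force: 0.0
```

Run:
```python
from st import *
st(); p,d,m,T=cap('wrist'); cv2.imwrite('pics/w2.png',p[150:,100:560])
```

```text
t 3.75 chest mm [ -71.3 -105.8  168.6] F chest [0.39 0.17 0.08] w 0.04972988691852621 g 0.0 toolaxes in chest
 [[-1.  0. -0.]
 [ 0.  1.  0.]
 [ 0.  0. -1.]]
```

View pics/w2.png

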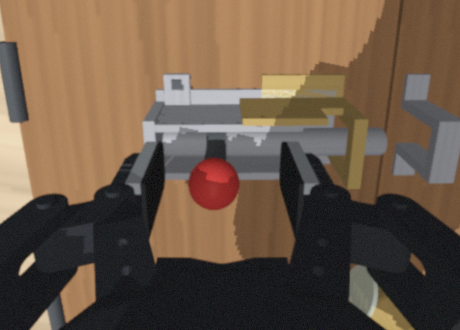

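The ball sits between the pads, at (214,184) in the crop against a pad midpoint of about 222, so 2 mm off centre. I'll correct that and close gently.

Emit:
carry_out:
  newtons: 25
  moves:
    - [[0,-0.09,0],[0,0,0],40]
    - [[0,0,0],[0,0,0],30]
    - [[0,0,0],[0,0,0],20]
    - [[0,0,0],[0,0,0],16]
    - [[0,0,0],[0,0,0],16]
    - [[0,0,0],[0,0,0],16]

```text
time: 4.4
ee_pos: [0.5372, 0.0285, 0.1692]
orientation: [-0.217, 3.133, -0.0]
ft_force: [-1.3, -2.6, 6.4]
grip_width: 0.0182
grasp_force: 24.4
```

```bash
python3 st.py
```

```text
t 4.4 chest mm [ -71.1 -108.4  169.2] F chest [-1.69 -2.43  6.4 ] w 0.01823867996657049 g 24.366665482521057 toolaxes in chest
 [[-1.     0.001  0.001]
 [ 0.001  1.    -0.   ]
 [-0.001 -0.    -1.   ]]
```

Emit:
carry_out:
  moves:
    - [[0,0.1,0],[0,0,0],16]
    - [[0,0.16,0],[0,0,0],16]
    - [[0,0.16,0],[0,0,0],16]
    - [[0,0.16,0],[0,0,0],16]
    - [[0,0.16,0],[0,0,0],16]
    - [[0,0.16,0],[0,0,0],16]
    - [[0,0.16,0],[0,0,0],16]
    - [[0,0.16,0],[0,0,0],16]
    - [[0,0.16,0],[0,0,0],16]
    - [[0,0.16,0],[0,0,0],16]

```text
time: 5.4
ee_pos: [0.5317, 0.0667, 0.1692]
orientation: [-0.217, 3.134, -0.001]
ft_force: [-2.2, -4.0, 7.2]
grip_width: 0.0183
grasp_force: 24.4
```

```bash
python3 st.py
```

```text
t 5.4 chest mm [-71.3 -69.8 169.2] F chest [-2.72 -3.69  7.16] w 0.01825615163208593 g 24.391862154006958 toolaxes in chest
 [[-1.  0.  0.]
 [ 0.  1. -0.]
 [-0. -0. -1.]]
```

Emit:
carry_out:
  moves:
    - [[0,0.06,0],[0,0,0],16]
    - [[0,0.06,0],[0,0,0],16]
    - [[0,0.06,0],[0,0,0],16]
    - [[0,0.06,0],[0,0,0],16]
    - [[0,0.06,0],[0,0,0],16]
    - [[0,0.06,0],[0,0,0],16]
    - [[0,0.06,0],[0,0,0],16]
    - [[0,0.06,0],[0,0,0],16]
    - [[0,0.06,0],[0,0,0],16]
    - [[0,0.06,0],[0,0,0],16]

```text
time: 6.4
ee_pos: [0.5295, 0.0815, 0.1692]
orientation: [-0.217, 3.134, -0.0]
ft_force: [-2.4, -3.8, 6.8]
grip_width: 0.0178
grasp_force: 24.4
```

```bash
python3 st.py
python3 - <<'E'
from st import *
p,d,m,T=cap('wrist'); cv2.imwrite('pics/w3.png',cv2.resize(p[200:400,180:440],None,fx=2.5,fy=2.5))
E
```

```text
t 6.4 chest mm [-71.3 -54.9 169.2] F chest [-2.89 -3.45  6.83] w 0.01781868626962361 g 24.4141486287117 toolaxes in chest
 [[-1.  0.  0.]
 [ 0.  1. -0.]
 [-0. -0. -1.]]
```

View pics/w3.png

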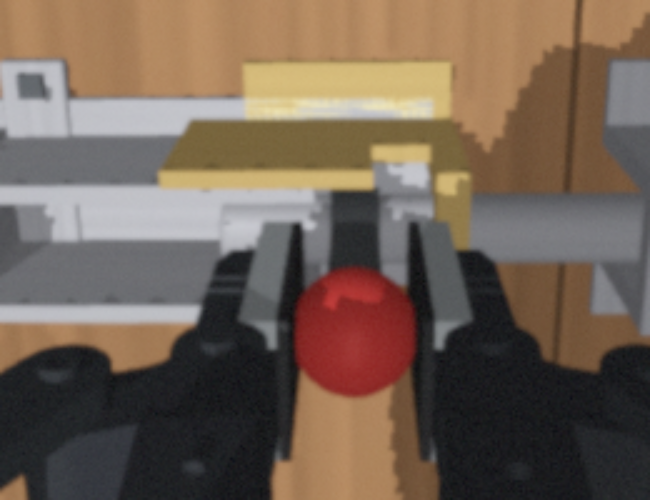

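The stalk spans crop columns 330-380, the notch 372-432, and the stop starts at about 435. That leaves roughly 11 mm to go, so I'll go slowly.

Emit:
carry_out:
  moves:
    - [[0,0.04,0],[0,0,0],16]
    - [[0,0.04,0],[0,0,0],16]
    - [[0,0.04,0],[0,0,0],16]
    - [[0,0.04,0],[0,0,0],16]
    - [[0,0.04,0],[0,0,0],16]
    - [[0,0.04,0],[0,0,0],16]
    - [[0,0.04,0],[0,0,0],16]
    - [[0,0.03,0],[0,0,0],16]

```text
time: 7.25
ee_pos: [0.5284, 0.0892, 0.1692]
orientation: [-0.217, 3.134, -0.0]
ft_force: [-2.4, -4.2, 6.5]
grip_width: 0.0181
grasp_force: 24.4
```

Emit:
carry_out:
  moves:
    - [[0,0.02,0],[0,0,0],16]
    - [[0,0.02,0],[0,0,0],16]

```text
time: 7.45
ee_pos: [0.5283, 0.0901, 0.1692]
orientation: [-0.217, 3.134, -0.0]
ft_force: [-3.0, -4.1, 6.6]
grip_width: 0.018
grasp_force: 24.4
```

Emit:
carry_out:
  moves:
    - [[0,0.02,0],[0,0,0],16]
    - [[0,0.02,0],[0,0,0],16]

```text
time: 7.65
ee_pos: [0.5282, 0.0911, 0.1692]
orientation: [-0.217, 3.134, -0.0]
ft_force: [-1.7, -3.4, 5.8]
grip_width: 0.0179
grasp_force: 24.4
```

Emit:
carry_out:
  moves:
    - [[0,0.02,0],[0,0,0],16]
    - [[0,0.02,0],[0,0,0],16]

```text
time: 7.85
ee_pos: [0.528, 0.0921, 0.1692]
orientation: [-0.217, 3.134, -0.0]
ft_force: [-2.1, -3.5, 6.8]
grip_width: 0.0181
grasp_force: 24.4
```

Emit:
carry_out:
  moves:
    - [[0,0.02,0],[0,0,0],16]

```text
time: 7.95
ee_pos: [0.5279, 0.0926, 0.1692]
orientation: [-0.217, 3.134, -0.0]
ft_force: [-2.3, -2.9, 6.8]
grip_width: 0.0182
grasp_force: 24.4
```

Emit:
carry_out:
  moves:
    - [[0,0.02,0],[0,0,0],16]

```text
time: 8.05
ee_pos: [0.5279, 0.0931, 0.1692]
orientation: [-0.217, 3.134, -0.0]
ft_force: [-1.6, -3.1, 6.7]
grip_width: 0.0183
grasp_force: 24.4
```

Emit:
carry_out:
  moves:
    - [[0,0.02,0],[0,0,0],16]

```text
time: 8.15
ee_pos: [0.5278, 0.0933, 0.1692]
orientation: [-0.217, 3.134, -0.001]
ft_force: [-2.7, -8.8, 6.5]
grip_width: 0.0182
grasp_force: 24.6
```

Emit:
carry_out:
  moves:
    - [[0,0.02,0],[0,0,0],16]

```text
time: 8.25
ee_pos: [0.5278, 0.0935, 0.1692]
orientation: [-0.218, 3.134, -0.002]
ft_force: [-1.6, -10.0, 7.0]
grip_width: 0.0183
grasp_force: 24.7
```

The push rose from about 3.5 N to 10 N at chest y of about -43 mm, which matches the bridge seen earlier, so this is the stop. I'll relax, release and rise.

Emit:
carry_out:
  moves:
    - [[0,-0.04,0],[0,0,0],16]
    - [[0,0,0],[0,0,0],35]
    - [[0,0,0],[0,0,0],50]
    - [[0,0,0],[0,0,0],50]
    - [[0,0,-0.5],[0,0,0],50]
    - [[0,0,-0.7],[0,0,0],50]
    - [[0,0,-0.8],[0,0,0],50]
    - [[0,0,0],[0,0,0],0]
    - [[0,0,0],[0,0,0],0]
    - [[0,0,0],[0,0,0],0]

```text
time: 9.25
ee_pos: [0.5277, 0.0933, 0.2184]
orientation: [0.217, -3.133, -0.0]
ft_force: [-0.1, -0.6, -0.3]
grip_width: 0.0067
grasp_force: 0.0
```

```bash
python3 st.py
python3 - <<'E'
from st import *
p,d,m,T=cap('wrist'); cv2.imwrite('pics/w4.png',p)
E
```

```text
t 9.25 chest mm [-71.6 -42.9 218.4] F chest [-0.2  -0.56 -0.31] w 0.006731710183459295 g 0.0 toolaxes in chest
 [[-1.     0.    -0.001]
 [ 0.     1.     0.   ]
 [ 0.001  0.    -1.   ]]
```

View pics/w4.png

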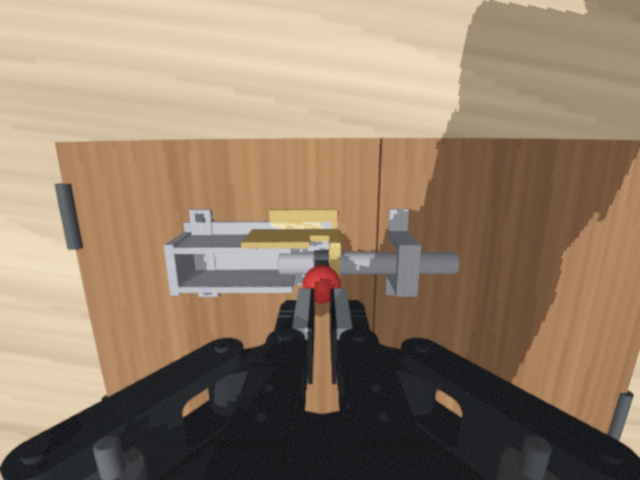

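The knob stands at the stop, over the notch, at about (321,285). Next I'll go behind it (+x side) with the fingers shut.

Emit:
carry_out:
  newtons: 25
  moves:
    - [[-0.7,0,0],[0,0,0],0]
    - [[-0.7,0,0],[0,0,0],0]
    - [[0,0,0.5],[0,0,0],0]
    - [[0,0,0.6],[0,0,0],0]
    - [[0,0,0.5],[0,0,0],0]
    - [[0,0,0],[0,0,0],0]

```text
time: 9.9
ee_pos: [0.5612, 0.098, 0.1765]
orientation: [0.217, -3.13, -0.0]
ft_force: [-0.5, -0.6, -1.0]
grip_width: 0.0001
grasp_force: 0.0
```

Emit:
carry_out:
  moves:
    - [[0.16,0,0],[0,0,0],0]
    - [[0.16,0,0],[0,0,0],0]
    - [[0.08,0,0],[0,0,0],0]
    - [[0.08,0,0],[0,0,0],0]

```text
time: 10.3
ee_pos: [0.5506, 0.0964, 0.1794]
orientation: [-0.217, 3.133, 0.0]
ft_force: [0.2, 0.3, 0.4]
grip_width: 0.0
grasp_force: 0.0
```

```bash
python3 st.py
```

```text
t 10.3 chest mm [-48.4 -43.  179.4] F chest [0.25 0.26 0.37] w 3.933440227129609e-05 g 0.0 toolaxes in chest
 [[-1.     0.001  0.001]
 [ 0.001  1.     0.   ]
 [-0.001  0.    -1.   ]]
```

Emit:
carry_out:
  moves:
    - [[0.1,0,0],[0,0,0],0]
    - [[0.1,0,0],[0,0,0],0]
    - [[0.1,0,0],[0,0,0],0]
    - [[0.1,0,0.02],[0,0,0],0]
    - [[0.1,0,0.02],[0,0,0],0]
    - [[0.1,0,0.02],[0,0,0],0]

```text
time: 10.9
ee_pos: [0.5358, 0.0944, 0.1774]
orientation: [-0.217, 3.134, 0.0]
ft_force: [2.5, 0.1, 1.2]
grip_width: -0.0001
grasp_force: 1.1
```

Emit:
carry_out:
  moves:
    - [[0.08,0,0.03],[0,0,0],0]
    - [[0.08,0,0.03],[0,0,0],0]

```text
time: 11.1
ee_pos: [0.5318, 0.0938, 0.1758]
orientation: [-0.217, 3.134, 0.0]
ft_force: [1.8, -0.0, 1.6]
grip_width: -0.0002
grasp_force: 1.0
```

Emit:
carry_out:
  moves:
    - [[0.06,0,0.03],[0,0,0],0]
    - [[0.06,0,0.03],[0,0,0],0]

```text
time: 11.3
ee_pos: [0.5289, 0.0934, 0.1742]
orientation: [0.217, -3.134, -0.0]
ft_force: [2.0, 0.7, 1.2]
grip_width: 0.0005
grasp_force: 1.0
```

```bash
python3 st.py
```

```text
t 11.3 chest mm [-70.4 -43.  174.2] F chest [2.11 0.41 1.19] w 0.00048680699662389794 g 0.979652926325798 toolaxes in chest
 [[-1.     0.001 -0.   ]
 [ 0.001  1.     0.   ]
 [ 0.     0.    -1.   ]]
```

Emit:
carry_out:
  moves:
    - [[0.06,0,0.04],[0,0,0],0]
    - [[0.06,0,0.04],[0,0,0],0]

```text
time: 11.5
ee_pos: [0.5259, 0.093, 0.1722]
orientation: [-0.217, 3.134, 0.0]
ft_force: [1.6, -0.1, 2.2]
grip_width: 0.0002
grasp_force: 1.0
```

Emit:
carry_out:
  moves:
    - [[0.06,0,0.04],[0,0,0],0]
    - [[0.06,0,0.04],[0,0,0],0]

```text
time: 11.7
ee_pos: [0.5229, 0.0926, 0.1702]
orientation: [0.217, -3.134, -0.0]
ft_force: [2.1, 0.3, 1.0]
grip_width: -0.0003
grasp_force: 1.0
```

Emit:
carry_out:
  moves:
    - [[0.06,0,0.04],[0,0,0],0]
    - [[0.06,0,0.04],[0,0,0],0]

```text
time: 11.9
ee_pos: [0.5199, 0.0922, 0.1682]
orientation: [-0.217, 3.134, 0.0]
ft_force: [1.9, 0.2, 1.5]
grip_width: -0.0002
grasp_force: 1.0
```

Emit:
carry_out:
  moves:
    - [[0.06,0,0.04],[0,0,0],0]
    - [[0.06,0,0.04],[0,0,0],0]

```text
time: 12.1
ee_pos: [0.517, 0.0918, 0.1662]
orientation: [-0.217, 3.134, 0.0]
ft_force: [2.0, 0.9, 1.0]
grip_width: 0.0
grasp_force: 1.0
```

```bash
python3 st.py
```

```text
t 12.1 chest mm [-82.4 -42.9 166.2] F chest [2.12 0.61 1.01] w 1.010340804190031e-05 g 1.004109252244234 toolaxes in chest
 [[-1.  0.  0.]
 [ 0.  1.  0.]
 [-0.  0. -1.]]
```

The handle has turned past 0.7 rad with no rise in force, so it's in the notch. Now I'll press it down from above.

Emit:
carry_out:
  moves:
    - [[-0.16,0,0],[0,0,0],0]
    - [[0,0,-0.7],[0,0,0],0]
    - [[0,0,-0.7],[0,0,0],0]
    - [[0.5,0,0],[0,0,0],0]
    - [[0.52,0,0],[0,0,0],0]
    - [[0,0,0.3],[0,0,0],0]
    - [[0,0,0.3],[0,0,0],0]
    - [[0,0,0],[0,0,0],0]

```text
time: 12.9
ee_pos: [0.4953, 0.0888, 0.1847]
orientation: [0.217, -3.132, -0.0]
ft_force: [-0.7, -0.0, 0.6]
grip_width: -0.0001
grasp_force: 0.0
```

Emit:
carry_out:
  moves:
    - [[0,0,0.1],[0,0,0],0]
    - [[0,0,0.1],[0,0,0],0]
    - [[0.03,0,0.1],[0,0,0],0]
    - [[0.03,0,0.1],[0,0,0],0]

```text
time: 13.3
ee_pos: [0.492, 0.0884, 0.1769]
orientation: [0.217, -3.129, 0.001]
ft_force: [-22.8, -5.0, 30.2]
grip_width: 0.0003
grasp_force: 15.1
```

```bash
python3 st.py
```

```text
t 13.3 chest mm [-107.6  -42.9  176.9] F chest [-23.29  -1.84  30.19] w 0.000263054382415435 g 15.087563395500183 toolaxes in chest
 [[-1.     0.    -0.005]
 [ 0.     1.     0.   ]
 [ 0.005  0.    -1.   ]]
```

The force is too high: friction held the ball while I pressed straight down, so most of it ran along the stalk. I'll back off and then follow the arc.

Emit:
carry_out:
  moves:
    - [[0,0,-0.2],[0,0,0],0]
    - [[0,0,-0.2],[0,0,0],0]
    - [[0,0,-0.2],[0,0,0],0]
    - [[0,0,0],[0,0,0],0]

```text
time: 13.7
ee_pos: [0.4948, 0.0886, 0.1919]
orientation: [-0.217, 3.133, 0.0]
ft_force: [-0.3, -0.4, -0.6]
grip_width: 0.0002
grasp_force: 0.0
```

Run:
```python
from st import *
st()
for n in ('top','side'):
    p,d,m,T=cap(n); hsv=cv2.cvtColor(p,cv2.COLOR_BGR2HSV)
    red=(((hsv[...,0]<6)|(hsv[...,0]>174))&(hsv[...,1]>150)&(hsv[...,2]>70)).astype(np.uint8); red[:150]=0
    k,l,s,c=cv2.connectedComponentsWithStats(red)
    for i in range(1,k):
        if s[i,4]>15:
            for h in (.146,.165,.172,.176): print(n,s[i],h,((plane(m,T,[c[i]],h)-O)@Rz*1000).round(1))
    cv2.imwrite('pics/%s5.png'%n,cv2.resize(p[180:380,240:500],None,fx=2.5,fy=2.5))
```

```text
t 13.7 chest mm [-104.8  -43.   191.9] F chest [-0.32 -0.39 -0.62] w 0.00016147120691393453 g 0.0 toolaxes in chest
 [[-1.     0.     0.001]
 [ 0.     1.    -0.   ]
 [-0.001 -0.    -1.   ]]
side [356 270  17  17 226] 0.146 [[-92.9 -66.4 146. ]]
side [356 270  17  17 226] 0.165 [[-105.9  -46.9  165. ]]
side [356 270  17  17 226] 0.172 [[-110.7  -39.7  172. ]]
side [356 270  17  17 226] 0.176 [[-113.5  -35.6  176. ]]
```

View pics/side5.png

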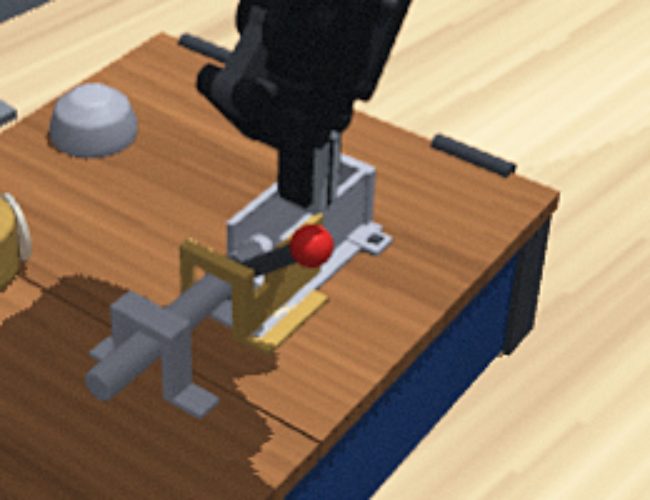

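The ball is now at about (-108, -43, 168.5) mm (0.82 rad), in the notch and unharmed. I'll position over it, then follow the arc with a slight lead toward -x.

Emit:
carry_out:
  moves:
    - [[0.1,0,0.2],[0,0,0],0]
    - [[0,0,0.2],[0,0,0],0]
    - [[0,0,0],[0,0,0],0]

```text
time: 14.1
ee_pos: [0.4914, 0.0882, 0.1803]
orientation: [0.217, -3.133, -0.0]
ft_force: [0.3, 0.2, 0.1]
grip_width: 0.0001
grasp_force: 0.0
```

Emit:
carry_out:
  moves:
    - [[0.06,0,0.05],[0,0,0],0]
    - [[0.06,0,0.05],[0,0,0],0]

```text
time: 14.3
ee_pos: [0.4888, 0.0879, 0.1787]
orientation: [0.217, -3.134, -0.0]
ft_force: [0.7, 0.9, -0.5]
grip_width: -0.0001
grasp_force: 0.0
```

Emit:
carry_out:
  moves:
    - [[0.06,0,0.05],[0,0,0],0]

```text
time: 14.4
ee_pos: [0.4873, 0.0876, 0.1775]
orientation: [-0.217, 3.134, 0.0]
ft_force: [2.1, 0.5, 1.6]
grip_width: 0.0001
grasp_force: 0.8
```

Emit:
carry_out:
  moves:
    - [[0.06,0,0.05],[0,0,0],0]

```text
time: 14.5
ee_pos: [0.4861, 0.0874, 0.1764]
orientation: [-0.217, 3.133, 0.0]
ft_force: [2.0, -0.2, 1.1]
grip_width: 0.0002
grasp_force: 0.7
```

```bash
python3 st.py
```

```text
t 14.5 chest mm [-113.5  -43.   176.4] F chest [ 2.01 -0.43  1.09] w 0.0001747747960606945 g 0.7319507980719209 toolaxes in chest
 [[-1.     0.001  0.001]
 [ 0.001  1.     0.   ]
 [-0.001  0.    -1.   ]]
```

Emit:
carry_out:
  moves:
    - [[0.05,0,0.05],[0,0,0],0]
    - [[0.05,0,0.05],[0,0,0],0]

```text
time: 14.7
ee_pos: [0.4835, 0.0871, 0.1739]
orientation: [-0.217, 3.133, 0.0]
ft_force: [1.8, 0.2, 2.2]
grip_width: -0.0003
grasp_force: 0.8
```

Emit:
carry_out:
  moves:
    - [[0.05,0,0.05],[0,0,0],0]
    - [[0.05,0,0.06],[0,0,0],0]

```text
time: 14.9
ee_pos: [0.4809, 0.0867, 0.171]
orientation: [-0.217, 3.134, 0.0]
ft_force: [1.5, -0.8, 2.1]
grip_width: 0.0001
grasp_force: 1.0
```

Emit:
carry_out:
  moves:
    - [[0.04,0,0.06],[0,0,0],0]
    - [[0.04,0,0.06],[0,0,0],0]

```text
time: 15.1
ee_pos: [0.4786, 0.0864, 0.1679]
orientation: [0.217, -3.133, -0.0]
ft_force: [-1.6, -0.9, 4.2]
grip_width: 0.0
grasp_force: 1.9
```

Emit:
carry_out:
  moves:
    - [[0.04,0,0.06],[0,0,0],0]
    - [[0.04,0,0.06],[0,0,0],0]

```text
time: 15.3
ee_pos: [0.4765, 0.0861, 0.1649]
orientation: [0.217, -3.133, -0.0]
ft_force: [-3.7, -1.0, 4.6]
grip_width: -0.0001
grasp_force: 2.5
```

```bash
python3 st.py
```

```text
t 15.3 chest mm [-123.2  -42.9  164.9] F chest [-3.79 -0.49  4.62] w -0.00013049056541526675 g 2.460748963057995 toolaxes in chest
 [[-1.     0.    -0.001]
 [ 0.     1.     0.   ]
 [ 0.001  0.    -1.   ]]
```

Emit:
carry_out:
  moves:
    - [[0.06,0,0.04],[0,0,0],0]
    - [[0.04,0,0.05],[0,0,0],0]

```text
time: 15.5
ee_pos: [0.4747, 0.0859, 0.1627]
orientation: [-0.217, 3.133, 0.0]
ft_force: [1.0, -1.0, 2.4]
grip_width: -0.0003
grasp_force: 1.1
```

Emit:
carry_out:
  moves:
    - [[0.03,0,0.05],[0,0,0],0]
    - [[0.03,0,0.05],[0,0,0],0]

```text
time: 15.7
ee_pos: [0.4731, 0.0857, 0.1602]
orientation: [-0.217, 3.134, 0.0]
ft_force: [0.1, -0.9, 2.6]
grip_width: 0.0001
grasp_force: 1.1
```

Emit:
carry_out:
  moves:
    - [[0.03,0,0.05],[0,0,0],0]
    - [[0.02,0,0.04],[0,0,0],0]

```text
time: 15.9
ee_pos: [0.4718, 0.0855, 0.1579]
orientation: [-0.217, 3.134, 0.0]
ft_force: [1.0, 0.7, 2.6]
grip_width: -0.0002
grasp_force: 1.1
```

```bash
python3 st.py
```

```text
t 15.9 chest mm [-128.   -42.9  157.9] F chest [1.06 0.54 2.63] w -0.00018408618652489874 g 1.0763682425022125 toolaxes in chest
 [[-1.  0.  0.]
 [ 0.  1.  0.]
 [-0.  0. -1.]]
```

Expected end is z ≈ 156 mm; continue gently until the force rises.

Emit:
carry_out:
  moves:
    - [[0.01,0,0.03],[0,0,0],0]
    - [[0.01,0,0.03],[0,0,0],0]

```text
time: 16.1
ee_pos: [0.4711, 0.0854, 0.1565]
orientation: [0.217, -3.134, -0.0]
ft_force: [-0.1, -0.9, 2.5]
grip_width: 0.0001
grasp_force: 1.4
```

Emit:
carry_out:
  moves:
    - [[0.01,0,0.02],[0,0,0],0]

```text
time: 16.2
ee_pos: [0.4709, 0.0854, 0.156]
orientation: [0.217, -3.134, -0.0]
ft_force: [-1.1, -1.6, 2.4]
grip_width: -0.0002
grasp_force: 1.5
```

Emit:
carry_out:
  moves:
    - [[0.01,0,0.02],[0,0,0],0]

```text
time: 16.3
ee_pos: [0.4708, 0.0853, 0.1556]
orientation: [-0.217, 3.134, 0.0]
ft_force: [-1.8, -0.6, 5.9]
grip_width: -0.0001
grasp_force: 3.0
```

Emit:
carry_out:
  moves:
    - [[0,0,0.02],[0,0,0],0]

```text
time: 16.4
ee_pos: [0.4708, 0.0853, 0.1553]
orientation: [-0.217, 3.134, 0.0]
ft_force: [-2.2, -1.2, 8.8]
grip_width: -0.0001
grasp_force: 4.9
```

Emit:
carry_out:
  moves:
    - [[0,0,-0.2],[0,0,0],0]
    - [[0,0,-0.6],[0,0,0],0]
    - [[0,0,-1],[0,0,0],0]
    - [[0,0,-1],[0,0,0],0]
    - [[0,0,-1],[0,0,0],0]
    - [[1,0,0],[0,0,0],0]
    - [[1,0,0],[0,0,0],0]
    - [[0,0,0],[0,0,0],0]

```text
time: 17.2
ee_pos: [0.4189, 0.0784, 0.2503]
orientation: [0.217, -3.133, -0.0]
ft_force: [0.3, 0.7, 0.6]
grip_width: 0.0002
grasp_force: 0.0
```

Run:
```python
from st import *
st(); P=[]
for n in ('top','side'):
    p,d,m,T=cap(n); hsv=cv2.cvtColor(p,cv2.COLOR_BGR2HSV)
    red=(((hsv[...,0]<6)|(hsv[...,0]>174))&(hsv[...,1]>150)&(hsv[...,2]>70)).astype(np.uint8); red[:150]=0
    k,l,s,c=cv2.connectedComponentsWithStats(red)
    for i in range(1,k):
        if s[i,4]>15:
            for h in (.146,.150): print(n,s[i],h,((plane(m,T,[c[i]],h)-O)@Rz*1000).round(1))
    if n=='side': cv2.imwrite('pics/side6.png',p)
```

```text
t 17.2 chest mm [-181.3  -42.7  250.3] F chest [0.43 0.62 0.58] w 0.00016126368710497207 g 0.0 toolaxes in chest
 [[-1.     0.    -0.001]
 [ 0.     1.     0.   ]
 [ 0.001  0.    -1.   ]]
top [280 348  13  14 147] 0.146 [[-120.6  -41.9  146. ]]
top [280 348  13  14 147] 0.15 [[-120.3  -42.2  150. ]]
side [365 288  17  18 222] 0.146 [[-120.6  -44.3  146. ]]
side [365 288  17  18 222] 0.15 [[-123.1  -40.5  150. ]]
```

View pics/side6.png

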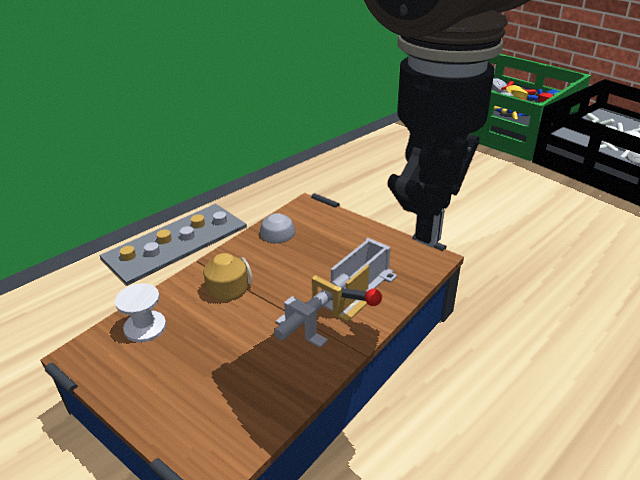

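The side view shows the knob at (373,297). It measures about (-121, -43, 146-147) mm, which is the fully down position. The lamp, bell and hub haven't moved, and the robot is clear of everything.

```bash
python3 -c "
from workcell import bot; print(bot.close_job())"
```

```text
the job is handed in; nothing more can be done
None
```

The chest is locked and handed in: the bolt is at the stop, the handle is fully down in the notch and released, and the other things are unmoved. One press from above briefly reached about 38 N at the wrist, mostly along the stalk, before I backed off; I saw no damage, but that press may have exceeded the 22 N limit.

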